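Stand a fallen post shoe on its base plate and push it home against the fence

TASK

One steel post shoe is lying on its side in front of the fence on the welding table. Without gripping it or picking it up, push the top of its base plate over so that the shoe stands upright on its plate, then push it gently home against the fence until the edge of the plate sits flush along the fence. Leave everything else on the table where it is.

Things in the scene. Friction and masses are not known exactly. Their poses are not given: they have to be found in the camera images.
- shoe: The post shoe that lies on its side: steel plate 110 x 110 x 6 mm with a 40 x 40 mm square tube, 60 mm long, welded on its middle (66 mm high when standing; about 0.8 kg). Origin: centre of the plate's underside; z along the tube, x and y along the plate's edges. At the start the tube points towards the robot, dipping 30 degrees, body x up; standing, body z is up and x towards the fence
- shoe_lip (a point): On shoe at (55, 0, 6) mm: middle of the plate's upper edge at the start, tube side, 95 mm above the table. The plate leans back 30 degrees over the tube, whose upper side meets it 65 mm above the table. About 3 N here, away from the robot, tips the shoe about its lower edge; past some 45 degrees of turn it falls onto its plate by itself
- shoe_foot (a point): On shoe at (-55, 0, 0) mm: middle of the lower edge of the plate, on which the shoe rests and tips (no stop needed; it may slip a few mm); it stays on the table from start to finish. Once it stands, the plate's leading edge is some 25 to 80 mm short of the fence
- shoe_mouth (a point): On shoe at (0, 0, 66) mm: centre of the tube's open end, resting on the table at the start, on top when the shoe stands. Sliding the standing shoe takes about 3 to 6 N; pushed in the lower half of the tube it slides without tipping. Against the fence, some 20 N at 20 mm height, or 10 N at 40 mm, would begin to tip it
- fence: The fixed fence beyond the shoe: steel angle 40 x 40 x 5 mm, 540 mm long, its upright leg facing the robot. Origin: middle of its length, on its front face, at table level; x square away from that face (away from the robot), y along it to the left, z up. With the shoe flush, the shoe's origin lies at x = -55 mm in this frame
- finished_shoe: An identical post shoe, finished, already standing at the fence near one of its ends (centre about 205 mm along the fence from its middle, at either end); origin as for the other shoe. Not to be disturbed
- magnet_square: Magnetic welding square, a flat triangular frame about 100 x 100 x 20 mm lying at the other end of the fence; origin at the middle of its underside. Not to be disturbed
- spray_can: Spray can standing on the left, 66 mm diameter, 190 mm high; origin at the middle of its underside. Not to be disturbed
- tape_measure: Tape measure standing on the right, 75 x 42 x 66 mm; origin at the middle of its underside. Not to be disturbed
- hammer: Hammer lying on the right, about 260 mm long; not to be disturbed
- screwdriver: Screwdriver lying on the left beyond the can, about 200 mm long; not to be disturbed
- locking_clamp: Locking C-clamp lying flat on the far left, about 290 x 110 mm, 26 mm high; not to be disturbed
Things that resemble listed ones, but are neither listed nor needed, are in the scene too. Leave any orange or purple look-alike of the shoe alone.

How it is judged:
By the outcome, as a careful person would: the job done as asked, in the order asked, and still so for the second after the job is handed in, with the robot touching nothing.
It also fails if it takes over 48 s, if anything falls off the work surface, if the arm or the gripper's body presses on something with over 40 N, if the wrist force passes 120 N, or if a joint passes its speed limit or range.

ROBOT

A 6-joint arm with a two-finger parallel gripper is mounted at the origin on the work surface. World frame = base frame: x ahead of the robot, y to its left, z up, the work surface at z = 0. Lengths are in mm, angles in rad, forces in N, time in s.
With the tool pointing down it reaches from about 375 to 925 mm from the base axis. Payload 5.7 kg.
Tool frame: the origin (TCP) lies midway between the tips of the shut fingers; the grasp point (between the pads) lies env.grip_point_offset behind it (env.grip_point_offset is the distance from the TCP to the grasp point, in mm); z points along the fingers, y is the line along which they close (so a half turn about z gives the same grasp; the last joint's range is limited). The gripper opens to 88 mm and grips with 3 to 60 N. Pads are 20 mm wide; open, the fingers measure 115 mm over their backs; the gripper's body (75 mm by 178 mm) begins 61 mm behind the grasp point.
Start: joints at [-1.443, 0.359, 1.51, -0, 1.272, -0.115], TCP at [144.239, -582.372, 222.623] pointing down, gripper open.
Joint ranges: [-2.97, 2.97], [-1.01, 2.36], [0.21, 2.38], [-0.96, 4.11], [0.2, 2.71], [-2.98, 2.98]. Speed limits (rad/s): [2.39, 2.39, 3.14, 3.14, 3.14, 3.14].

INTERFACE

Orientations are given as a 3x3 rotation matrix whose columns are the frame's x, y, z axes.
In Python, from plant import env gives the robot as it stands.
- The arm moves only by the tool servo_tool, never from a script. Its argument "motion" is text: rows parted by semicolons, each of 7 numbers parted by spaces: the finger opening in mm, from 0 to 87.8, then the shift along the tool's x, y, z in mm, then the turn, a rotation vector about the tool's x, y, z in degrees. In form: jaw x y z wx wy wz; .... A call has 1 to 8 rows; each row shifts and turns the commanded pose from where the row before left it, along the tool's axes as they then stand; what a row does not reach is not made up. A row lasts 1/8 s, in which the tool goes at most 62.5 mm and 10.7 degrees, less where a joint would pass 70% of its speed; a pose out of reach is approached as far as the arm can. A call with a gripper value outside its range is refused whole. The fingers move at their own pace and stop on an object; the grip force is fixed at half the most. Time passes only in rows, so rows that do not move let the fingers close. It gives the time, the measured TCP pose, the force, the opening and the grip force at its end, in the units of the state.
- env.sense(): the state, without advancing time (a new reading comes with each control period).
- env.capture(name): name is "scene" or "top"; returns a dict with "pixels" (400x640x3 uint8, blue, green, red), "intrinsics" (3x3 intrinsics, pixels), "R" (3x3) and "t" (3): a world point X has camera coordinates R X + t. Camera axes: x right, y down, z forward; pixel columns grow to the right and rows downward; lengths in mm; the calibration is good to about 2 mm. A picture is of the moment at which its call begins. There is no depth.
- env.sign_off(): hands the job in; it is judged then, once.
Trained networks look in a picture, given as the dict that the camera call returned (one of the last four; its "shot" number tells which), for a name from the list of things; names that differ only in an ending like _2 or _b are one class to them, and where a whole thing is asked for, a point or a joint stands for the part that bears it (a point fixed in the world has none). Each returns a list of dicts, best first, with "p" (0 to 1); they miss things now and then, are a little off and sometimes report something else, mostly with a low value. They report only what shows in the picture. A call takes as long as a camera call. They do not tell look-alikes from the thing itself.
- env.search_frame(picture, query): "centre" ([x, y, z] in mm, in the coordinates of the camera as it stood for that picture, good to about 4 mm: the middle of the surface that is visible of it).
The state is a dict: "time": time; "q": joint angles; "dq": joint speeds; "joint_efforts": joint torques, N m; "ee_pos": TCP position; "ee_rot": TCP orientation; "force": force on the tool from outside, world axes, zero at the start; "wrist_torque": the same for the moment, N m; "width": finger opening in mm; "grip_force": force on a finger pad.
Only numpy, scipy, OpenCV 4.12 (cv2) and the standard library are available. Lean on these libraries where they do the work, as an engineer would, in place of code of your own. Each camera call takes 0.05 s, during which the arm holds its last target. There are 200 camera calls.

## Working session

There is one attempt and no reset: what is moved stays moved. The work goes in short steps, Python scripts to look and compute and a tool call to move; the robot and the scene stay as the last step left them, time stands still between calls to the robot, and variables do not carry over. Pictures are saved under pics/ and viewed, at most 10 in all, crops included, and the job is handed in when it is done.

Besides the shell and the picture viewer there is one more tool, called after "Request:" by a JSON object that holds its "op" and its "data", one argument or row to a line. servo_tool: Moves the arm, as the interface text tells. Its arguments: {"type":"object","properties":{"motion":{"type":"string"}},"required":["motion"]}

```bash
mkdir -p pics; cat > h.py <<'E'
import numpy as np, cv2
from plant import env
def world(c,p): return np.array(c["R"]).T@(np.array(p)-np.array(c["t"]))
def ray(c,u,v):
    R=np.array(c["R"]); o=-R.T@np.array(c["t"]); d=R.T@np.linalg.inv(c["intrinsics"])@[u,v,1]; return o,d
def onz(c,u,v,z):
    o,d=ray(c,u,v); return o+d*(z-o[2])/d[2]
def proj(c,X):
    p=np.array(c["intrinsics"])@(np.array(c["R"])@np.array(X)+c["t"]); return p[:2]/p[2]
E
python3 - <<'E'
from h import *
np.set_printoptions(precision=1,suppress=True)
for n in("scene","top"):
    c=env.capture(n); cv2.imwrite(f"pics/{n}0.png",c["pixels"])
    for q in("shoe","shoe_lip","shoe_foot","shoe_mouth","fence","finished_shoe","magnet_square","tape_measure","spray_can"):
        for r in env.search_frame(c,q)[:3]: 
            w=world(c,r["centre"]);print(n,q,round(r["p"],2),w,proj(c,w))
s=env.sense();print(s["time"],s["ee_pos"],s["ee_rot"],env.grip_point_offset,s["width"])
E
```

```text
scene shoe 0.9 [408.8  77.7  50. ] [307.1 168.8]
scene shoe 0.85 [509.7 -57.8  57. ] [289.5 203.9]
scene shoe 0.63 [623.9 114.6  20.8] [348.6 209.6]
scene shoe_lip 0.69 [510.8 -58.7  58.1] [289.4 204. ]
scene shoe_lip 0.69 [406.5  80.5  49.3] [307.4 168.2]
scene shoe_lip 0.62 [ 350.2 -148.5   45.4] [245.3 186.3]
scene shoe_foot 0.9 [ 355.8 -150.1   46.1] [245.6 187.4]
scene shoe_foot 0.66 [514.  -59.5  54.9] [289.7 205.3]
scene shoe_foot 0.62 [405.8  80.3  53. ] [307.2 167.5]
scene shoe_mouth 0.91 [407.   78.8  47.2] [307.1 168.9]
scene shoe_mouth 0.75 [514.2 -56.7  48.4] [290.6 206. ]
scene shoe_mouth 0.58 [ 350.1 -145.7   50. ] [245.8 185.2]
scene fence 0.78 [705.3 -97.7   6.9] [310.3 258.7]
scene finished_shoe 0.69 [704.1 -96.5   7.7] [310.4 258.2]
scene finished_shoe 0.56 [ 637.7 -286.3    3.8] [250.7 272.1]
scene magnet_square 0.8 [624.2 117.3  20.1] [349.3 209.5]
scene magnet_square 0.43 [512.3 -60.7  57.1] [289.1 204.8]
scene tape_measure 0.74 [ 398.9 -297.5   61.4] [212.7 212.8]
scene spray_can 0.74 [405.2 283.  134.3] [353.2 129.7]
scene spray_can 0.36 [512.3 -63.   56.2] [2
[... 397 characters left out ...]
102.5  50.3] [299.9 244.6]
top shoe_foot 0.74 [ 344.4 -141.    54.7] [373.5 260.6]
top shoe_mouth 0.92 [398.1 106.7  50.1] [298.6 244.9]
top shoe_mouth 0.87 [ 351.6 -149.2   53.5] [375.9 258.4]
top shoe_mouth 0.73 [504.  -56.   52.1] [347.1 213. ]
top fence 0.89 [716.7 -73.2   6.2] [350.3 154.7]
top finished_shoe 0.71 [ 624.  -280.6    7.9] [409.9 180.1]
top magnet_square 0.59 [615.8 119.6  21.8] [295.3 182.2]
top tape_measure 0.76 [ 377.4 -287.2   62.8] [417.7 250.2]
top spray_can 0.61 [381.1 291.9 192.1] [235.4 248.2]
top spray_can 0.28 [ 624.3 -280.2    5.8] [409.7 180.2]
1.0 [ 144.2 -582.4  222.6] [[ 1.   0.2  0. ]
 [ 0.2 -1.   0. ]
 [ 0.  -0.  -1. ]] 18.700000000000003 87.80967044398265
```

View pics/scene0.png

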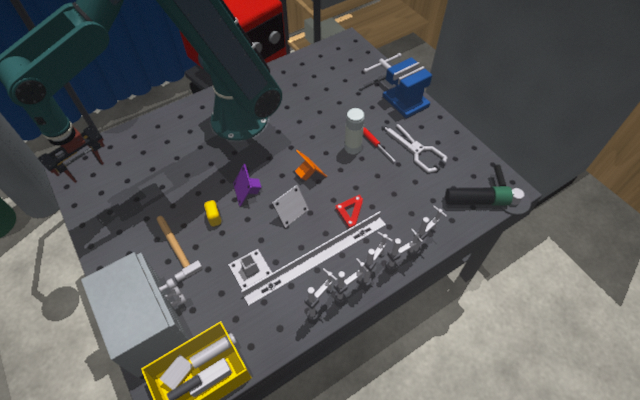

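View pics/top0.png

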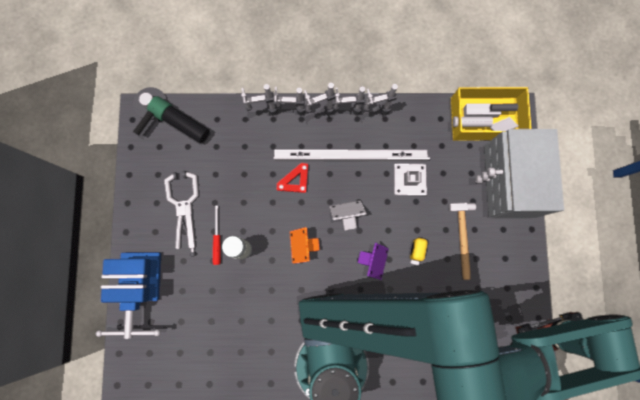

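The grey shoe is at top (348,214) and scene (290,205). The orange and purple look-alikes are at top (303,245) and (374,260). The fence runs across top (273..429,154), with the finished shoe at its right end. I'll zoom in for edges.

```bash
python3 - <<'E'
import cv2,numpy as np
a=cv2.imread("pics/top0.png")[140:240,265:440]; b=cv2.imread("pics/scene0.png")[180:310,220:400]
cv2.imwrite("pics/ct.png",cv2.resize(a,None,fx=4.5,fy=4.5,interpolation=cv2.INTER_CUBIC))
cv2.imwrite("pics/cs.png",cv2.resize(b,None,fx=4.4,fy=4.4,interpolation=cv2.INTER_CUBIC))
E
```

```text
(no output)
```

View pics/ct.png

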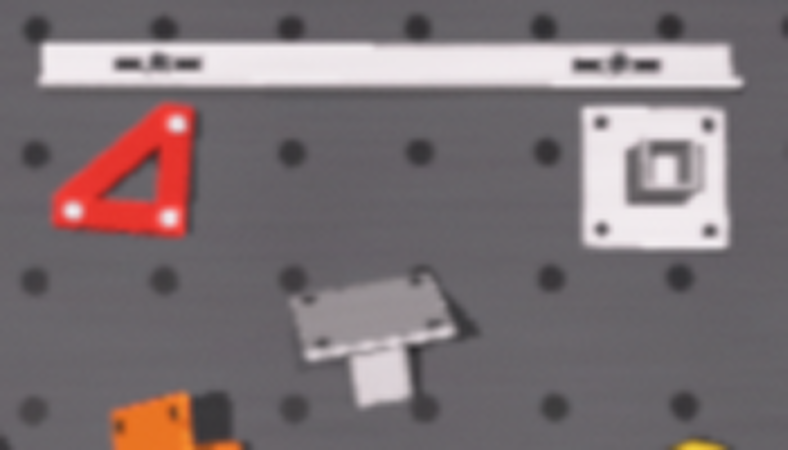

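View pics/cs.png

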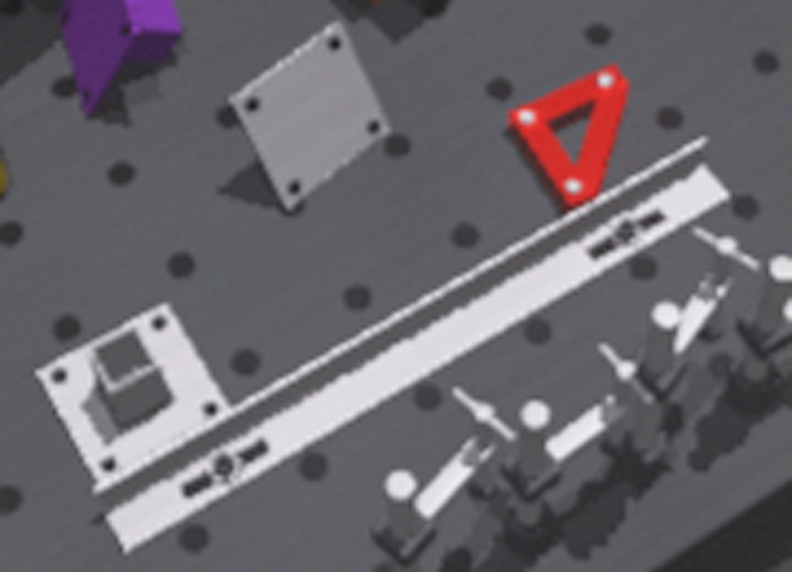

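```bash
cat > fit.py <<'E'
from h import *
from scipy.optimize import least_squares
np.set_printoptions(precision=2,suppress=True)
T=lambda x,y:((x+.5)/4.5-.5+265,(y+.5)/4.5-.5+140)
S=lambda x,y:((x+.5)/4.4-.5+220,(y+.5)/4.4-.5+180)
Rz=lambda a:np.array([[np.cos(a),-np.sin(a),0],[np.sin(a),np.cos(a),0],[0,0,1]])
def lying(p,X,tilt=np.radians(30)):
    z=np.array([-np.cos(tilt),0,-np.sin(tilt)]);x=np.array([-np.sin(tilt),0,np.cos(tilt)])
    B=np.c_[x,[0,1,0],z]; return np.array([p[0],p[1],0])+Rz(p[2])@(B@(np.array(X,float)+[55,0,0]))  # origin=foot
def flat(p,X): return np.array([p[0],p[1],0])+Rz(p[2])@np.array(X,float)
def fit(f,obs,p0):
    r=least_squares(lambda p:np.concatenate([proj(c,f(p,X))-uv for c,X,uv in obs]),p0,x_scale=[100,100,1],loss="soft_l1")
    res=[(proj(c,f(r.x,X))-uv) for c,X,uv in obs]
    return r.x,np.array(res)
E
python3 - <<'E'
from fit import *
t=env.capture("top");s=env.capture("scene")
ob=[(t,(-55,55,0),T(290,298)),(t,(-55,-55,0),T(430,273)),(t,(55,55,6),T(306,361)),(t,(55,-55,6),T(457,333)),(t,(20,20,66),T(360,408)),(t,(20,-20,66),T(412,400)),
(s,(55,55,0),S(337,20)),(s,(55,-55,0),S(230,98)),(s,(-55,55,0),S(388,130)),(s,(-55,-55,0),S(290,212))]
p,r=fit(lying,ob,[530,-60,.1]);print("shoe foot",p,np.degrees(p[2]));print(r)
fo=[(t,(0,270,40),T(40,86)),(t,(0,-270,40),T(742,87)),(s,(0,270,40),S(704,138)),(s,(0,-270,40),S(95,487))]
f,r=fit(flat,fo,[690,-80,0]);print("fence",f,np.degrees(f[2]));print(r)
g=[(t,(55,55,6),T(583,107)),(t,(55,-55,6),T(724,108)),(t,(-55,-55,6),T(728,248)),(t,(-55,55,6),T(583,247)),(s,(55,55,6),S(234,408)),(s,(-55,55,6),S(167,304)),(s,(-55,-55,6),S(37,372)),(s,(55,-55,6),S(100,486))]
q,r=fit(flat,g,[640,-280,0]);print("fin",q,np.degrees(q[2]));print(r)
for n,P in(("lip",(55,0,6)),("mouth",(0,0,66)),("org",(0,0,0))):print(n,lying(p,P))
print("in fence frame, foot:",Rz(-f[2])@(np.array([p[0],p[1],0])-[f[0],f[1],0]), "fin:",Rz(-f[2])@(np.array([q[0],q[1],0])-[f[0],f[1],0]))
print(env.sense()["time"])
E
```

```text
shoe foot [543.6  -51.11   0.18] 10.188693820837747
[[ 0.03  0.54]
 [-0.09  0.41]
 [ 0.53  0.6 ]
 [-0.07  0.72]
 [ 0.04  0.18]
 [ 0.06 -0.2 ]
 [ 0.77  0.86]
 [ 0.72  1.4 ]
 [ 0.66  0.33]
 [-0.27 -0.04]]
fence [694.22 -75.23  -0.01] -0.3188341468460855
[[-0.26 -0.26]
 [ 0.09 -0.18]
 [ 0.05 -0.43]
 [-0.4   0.03]]
fin [ 627.65 -281.89   -0.02] -0.9441881628606508
[[ 0.12  0.31]
 [-0.09  0.47]
 [-0.23  0.15]
 [ 0.55  0.01]
 [ 0.3   1.22]
 [-0.11 -0.54]
 [-0.02 -0.16]
 [ 0.56  0.48]]
lip [484.35 -61.75  92.26]
mouth [460.27 -66.08  14.63]
org [516.53 -55.97  47.63]
in fence frame, foot: [-150.76   23.28    0.  ] fin: [ -65.42 -207.03    0.  ]
1.1
```

```bash
cat > go.py <<'E'
from fit import *
import sys
def delta(tgt,yaw_deg=None):
    s=env.sense();R=np.array(s["ee_rot"]);p=np.array(s["ee_pos"])
    y=np.degrees(np.arctan2(R[1,0],R[0,0]))
    print("t",s["time"],"pos",p,"yaw",y,"Rz",R[:,2],"F",s["force"],"tool d",R.T@(np.array(tgt)-p),"dyaw(world)",None if yaw_deg is None else yaw_deg-y)
a=[float(v) for v in sys.argv[1:]]
delta(a[:3],a[3])
E
python3 go.py 450 -68 200 10
```

```text
t 1.1 pos [ 144.25 -582.36  222.62] yaw 13.910453689522008 Rz [ 0.  0. -1.] F [-0.27 -0.08 -0.05] tool d [ 420.43 -425.77   22.69] dyaw(world) -3.910453689522008
```

Request:
{"op": "servo_tool", "data": {
  "motion": "0 35 -35.5 0 0 0 0; 0 35 -35.5 0 0 0 0; 0 35 -35.5 0 0 0 0; 0 35 -35.5 0 0 0 0; 0 35 -35.5 0 0 0 0; 0 35 -35.5 0 0 0 0; 0 35 -35.5 0 0 0 0; 0 35 -35.5 0 0 0 0"
}}

```text
time: 2.1
ee_pos: [348.5, -238.1, 222.9]
ee_rot: [[0.971, 0.24, 0.001], [0.24, -0.971, -0.0], [0.001, 0.001, -1.0]]
force: [-0.1, 0.3, -0.1]
width: 11.1
grip_force: 0.0
```

Request:
{"op": "servo_tool", "data": {
  "motion": "0 35 -35.5 5 0 0 0; 0 35 -35.5 5 0 0 0; 0 35 -35.5 5 0 0 0; 0 35 -35.5 5 0 0 3.9; 0 0 0 0 0 0 0; 0 0 0 0 0 0 0"
}}

```text
time: 2.85
ee_pos: [449.2, -68.1, 202.7]
ee_rot: [[0.984, 0.175, -0.0], [0.175, -0.984, -0.0], [-0.0, 0.0, -1.0]]
force: [0.3, -0.6, -0.1]
width: 0.4
grip_force: 0.0
```

```bash
python3 go.py 448 -68 82 10.2
```

```text
t 2.85 pos [449.23 -68.06 202.66] yaw 10.105878606679626 Rz [-0. -0. -1.] F [ 0.26 -0.64 -0.14] tool d [ -1.14  -0.31 120.66] dyaw(world) 0.09412139332037306
```

Request:
{"op": "servo_tool", "data": {
  "motion": "0 -2 0 30 0 0 0; 0 -2 0 35 0 0 0; 0 0 0 35 0 0 0; 0 0 0 20 0 0 0; 0 0 0 0 0 0 0"
}}

```text
time: 3.48
ee_pos: [443.9, -69.5, 81.8]
ee_rot: [[0.985, 0.172, -0.003], [0.172, -0.985, 0.001], [-0.003, -0.001, -1.0]]
force: [-0.2, 0.7, 0.6]
width: 0.5
grip_force: 0.0
```

```bash
python3 - <<'E'
from fit import *
s=env.capture("scene");t=env.capture("top")
a=cv2.resize(s["pixels"][140:260,220:370],None,fx=3,fy=3,interpolation=cv2.INTER_CUBIC)
b=cv2.resize(t["pixels"][140:260,290:410],None,fx=3,fy=3,interpolation=cv2.INTER_CUBIC)
cv2.imwrite("pics/c1.png",np.hstack([a,b])); st=env.sense();print(st["ee_pos"],st["force"])
E
```

```text
[445.62 -69.6   83.25] [ 0.06 -0.67  1.12]
```

View pics/c1.png

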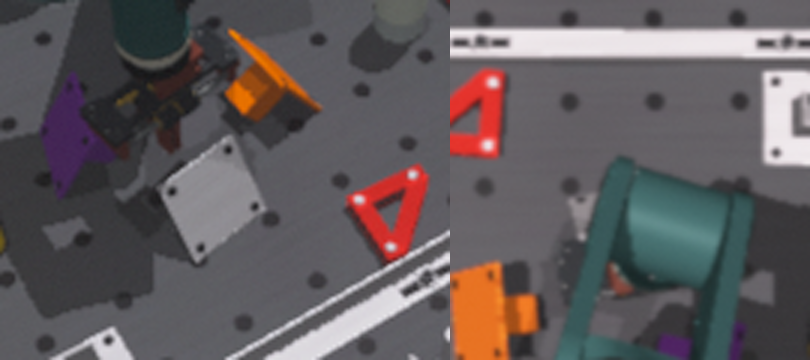

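The finger sits centred behind the plate's lip (scene crop ~(175,140)), clear of the neighbours. Approach and tip along the arc.

Request:
{"op": "servo_tool", "data": {
  "motion": "0 10 0 0 0 0 0; 0 8 0 0 0 0 0; 0 4 0 0 0 0 0; 0 3 0 0 0 0 0; 0 3 0 -1 0 0 0; 0 3 0 -1 0 0 0"
}}

```text
time: 4.32
ee_pos: [475.5, -63.0, 84.5]
ee_rot: [[0.985, 0.174, -0.001], [0.174, -0.985, 0.0], [-0.001, -0.001, -1.0]]
force: [-3.6, -0.8, -0.5]
width: 0.3
grip_force: 1.2
```

Request:
{"op": "servo_tool", "data": {
  "motion": "0 4 0 -2 0 0 0; 0 4 0 -2 0 0 0; 0 4 0 -2 0 0 0; 0 4 0 -2 0 0 0; 0 4 0 -1.5 0 0 0; 0 4 0 -1.5 0 0 0; 0 4 0 -1 0 0 0; 0 4 0 -1 0 0 0"
}}

```text
time: 5.32
ee_pos: [508.0, -57.6, 97.8]
ee_rot: [[0.985, 0.174, 0.0], [0.174, -0.985, 0.0], [0.0, -0.0, -1.0]]
force: [-0.6, -0.1, -0.6]
width: 0.4
grip_force: 0.4
```

Request:
{"op": "servo_tool", "data": {
  "motion": "0 4 0 -1 0 0 0; 0 4 0 -1 0 0 0; 0 4 0 -1 0 0 0; 0 4 0 -1 0 0 0; 0 4 0 0 0 0 0; 0 4 0 0 0 0 0; 0 4 0 0 0 0 0; 0 0 0 0 0 0 0"
}}

```text
time: 6.32
ee_pos: [535.6, -52.7, 101.7]
ee_rot: [[0.985, 0.174, 0.0], [0.174, -0.985, 0.0], [0.0, 0.0, -1.0]]
force: [-0.8, -0.2, 0.0]
width: 0.5
grip_force: 0.3
```

Request:
{"op": "servo_tool", "data": {
  "motion": "0 4 0 0 0 0 0; 0 4 0 0 0 0 0; 0 4 0 0 0 0 0; 0 4 0 0 0 0 0; 0 4 0 0 0 0 0; 0 0 0 0 0 0 0; 0 0 0 0 0 0 0"
}}

```text
time: 7.2
ee_pos: [554.7, -49.3, 101.6]
ee_rot: [[0.985, 0.174, -0.0], [0.174, -0.985, 0.0], [-0.0, -0.0, -1.0]]
force: [-0.6, -0.0, -0.3]
width: 0.5
grip_force: 0.0
```

```bash
python3 - <<'E'
from fit import *
s=env.capture("scene")
a=cv2.resize(s["pixels"][140:300,200:400],None,fx=3.5,fy=3.5,interpolation=cv2.INTER_CUBIC)
cv2.imwrite("pics/c2.png",a); st=env.sense();print(st["ee_pos"],st["force"])
E
```

```text
[554.67 -49.26 101.64] [ 0.09  0.44 -0.28]
```

View pics/c2.png

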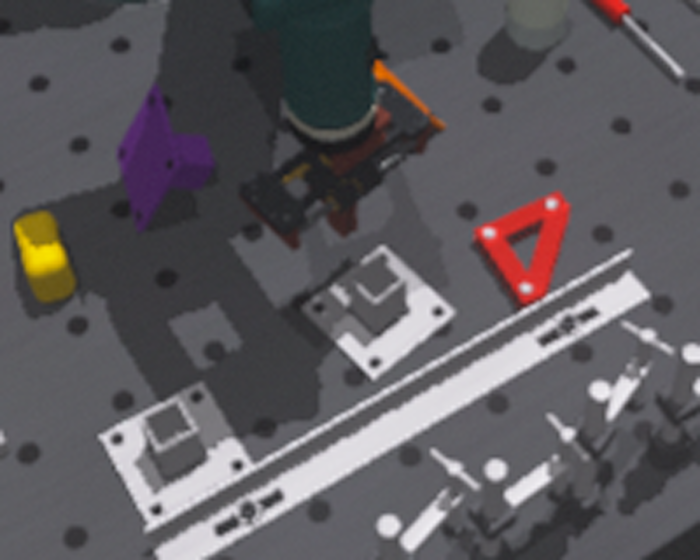

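The shoe now stands upright on its plate: corners at crop (455,313), (375,380), (303,307), (384,245). It is still yawed and short of the fence, and the gripper is clear.

```bash
python3 - <<'E'
from fit import *
s=env.capture("scene")
S=lambda x,y:((x+.5)/3.5-.5+200,(y+.5)/3.5-.5+140)
fit1=lambda o,p0:fit(flat,[(s,X,S(*u)) for X,u in o],p0)
g=[((55,55,6),(455,313)),((55,-55,6),(375,380)),((-55,-55,6),(303,307)),((-55,55,6),(384,245))]
q,r=fit1(g,[590,-50,.1]);print("shoe",q,np.degrees(q[2]));print(r)
f,r=fit1([((0,270,40),(632,251)),((0,-270,40),(147,528))],[690,-75,0]);print("fence",f,np.degrees(f[2]))
d=q-f;print(Rz(-f[2])@[d[0],d[1],0],np.degrees(d[2]))
E
```

```text
shoe [601.93 -41.47   0.16] 9.31068109577393
[[ 0.74  0.03]
 [-0.16  0.01]
 [-0.47  0.12]
 [-0.01 -0.21]]
fence [696.91 -74.2   -0.01] -0.4774273074734261
[-95.26  31.94   0.  ] 9.788108403247355
```

Request:
{"op": "servo_tool", "data": {
  "motion": "20 -5 0 -10 0 0 0; 20 -10 0 0 0 0 5; 20 -5 0 0 0 0 5.5; 20 0 0 0 0 6 0; 20 0 0 0 0 0 0; 20 0 0 0 0 0 0"
}}

```text
time: 8.05
ee_pos: [535.6, -52.6, 112.4]
ee_rot: [[0.995, -0.009, 0.104], [-0.009, -1.0, -0.001], [0.104, 0.0, -0.995]]
force: [-0.1, -0.6, 0.6]
width: 19.7
grip_force: 0.0
```

```bash
python3 go.py 535 -41.5 15 -0.4
```

```text
t 8.05 pos [535.63 -52.57 112.38] yaw -0.49600913195989876 Rz [ 0.1  -0.   -0.99] F [-0.06 -0.56  0.59] tool d [-10.88 -11.09  96.77] dyaw(world) 0.09600913195989874
```

Request:
{"op": "servo_tool", "data": {
  "motion": "20 -6 -6 20 0 0 0; 20 -5 -5 27 0 0 0; 20 0 0 27 0 0 0; 20 0 0 16 0 0 0; 20 0 0 6.5 0 0 0; 20 0 0 0 0 0 0"
}}

```text
time: 8.8
ee_pos: [534.7, -41.4, 14.5]
ee_rot: [[0.995, -0.009, 0.104], [-0.008, -1.0, -0.001], [0.104, -0.0, -0.995]]
force: [0.4, 0.6, 0.2]
width: 20.0
grip_force: 0.0
```

```bash
python3 go.py 565 -41.5 15 -0.4
```

```text
t 8.8 pos [534.74 -41.4   14.53] yaw -0.48947002920357885 Rz [ 0.1  -0.   -0.99] F [0.4  0.6  0.24] tool d [30.14 -0.16  2.69] dyaw(world) 0.08947002920357883
```

Request:
{"op": "servo_tool", "data": {
  "motion": "20 8 0 0.8 0 0 0; 20 8 0 0.8 0 0 0; 20 5 0 0.5 0 0 0; 20 3 0 0.3 0 0 0; 20 3 0 0.3 0 0 0; 20 3 0 0.3 0 0 0; 20 3 0 0.3 0 0 0; 20 3 0 0.3 0 0 0"
}}

```text
time: 9.8
ee_pos: [568.7, -41.4, 14.3]
ee_rot: [[0.995, -0.008, 0.101], [-0.008, -1.0, -0.0], [0.101, -0.0, -0.995]]
force: [-8.3, -1.2, 6.0]
width: 20.0
grip_force: 4.0
```

Request:
{"op": "servo_tool", "data": {
  "motion": "20 3 0 0.3 0 0 0; 20 3 0 0.3 0 0 0; 20 3 0 0.3 0 0 0; 20 3 0 0.3 0 0 0"
}}

```text
time: 10.3
ee_pos: [579.1, -40.9, 14.0]
ee_rot: [[0.995, -0.008, 0.098], [-0.008, -1.0, 0.001], [0.098, -0.001, -0.995]]
force: [-6.7, 1.3, 5.0]
width: 19.8
grip_force: 3.4
```

Request:
{"op": "servo_tool", "data": {
  "motion": "20 3 0 0 0 0 0; 20 3 0 0 0 0 0; 20 3 0 0 0 0 0; 20 3 0 0.3 0 0 0; 20 3 0 0.3 0 0 0"
}}

```text
time: 10.92
ee_pos: [597.6, -41.9, 15.6]
ee_rot: [[0.995, -0.009, 0.104], [-0.009, -1.0, -0.001], [0.104, -0.0, -0.995]]
force: [-2.3, 0.9, -2.0]
width: 20.0
grip_force: 1.3
```

```bash
python3 - <<'E'
from fit import *
s=env.capture("scene")
a=cv2.resize(s["pixels"][160:300,220:400],None,fx=4.4,fy=4.2,interpolation=cv2.INTER_CUBIC)
cv2.imwrite("pics/c3.png",a); st=env.sense();print(st["ee_pos"],st["force"])
E
```

```text
[598.23 -41.93  15.74] [-2.11 -0.95 -1.49]
```

View pics/c3.png

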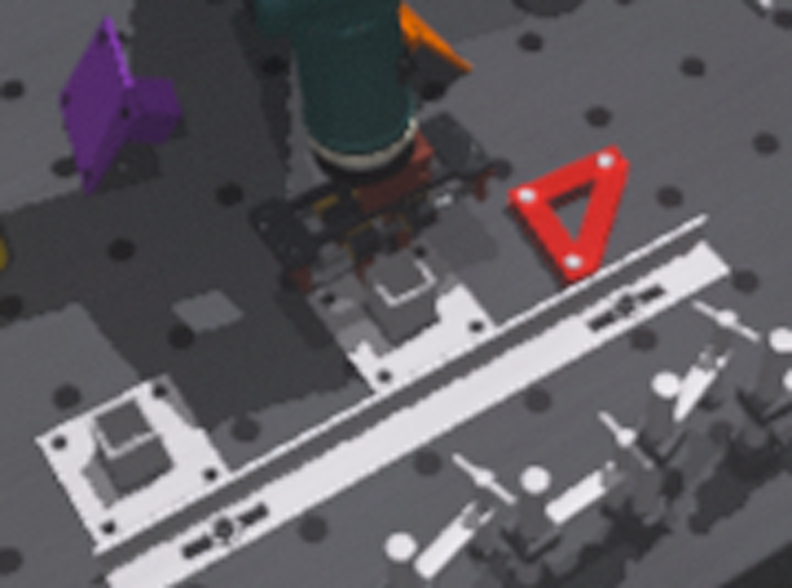

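The shoe is now square and nearly at the fence: plate corners at crop (375,390) and (498,330). I'll creep forward and watch the force.

Request:
{"op": "servo_tool", "data": {
  "motion": "20 2 0 0.2 0 0 0; 20 2 0 0.2 0 0 0; 20 1 0 0.1 0 0 0"
}}

```text
time: 11.35
ee_pos: [602.9, -41.9, 15.8]
ee_rot: [[0.994, -0.009, 0.105], [-0.009, -1.0, -0.001], [0.105, -0.0, -0.994]]
force: [-2.4, -0.1, -2.1]
width: 20.4
grip_force: 1.4
```

Request:
{"op": "servo_tool", "data": {
  "motion": "20 1.5 0 0.1 0 0 0; 20 1.5 0 0.1 0 0 0"
}}

```text
time: 11.6
ee_pos: [605.7, -41.9, 15.9]
ee_rot: [[0.994, -0.009, 0.105], [-0.009, -1.0, -0.001], [0.105, -0.0, -0.995]]
force: [-2.3, -0.1, -2.5]
width: 19.6
grip_force: 1.3
```

Still sliding freely (2.4 N); continue.

Request:
{"op": "servo_tool", "data": {
  "motion": "20 1.5 0 0.2 0 0 0; 20 1.5 0 0.2 0 0 0"
}}

```text
time: 11.85
ee_pos: [608.6, -41.9, 15.8]
ee_rot: [[0.995, -0.009, 0.104], [-0.009, -1.0, -0.001], [0.104, -0.0, -0.995]]
force: [-3.5, 0.2, -0.5]
width: 20.1
grip_force: 1.8
```

Request:
{"op": "servo_tool", "data": {
  "motion": "20 1.5 0 0.2 0 0 0; 20 1 0 0.1 0 0 0"
}}

```text
time: 12.1
ee_pos: [609.6, -41.9, 15.7]
ee_rot: [[0.995, -0.008, 0.102], [-0.008, -1.0, -0.001], [0.102, -0.0, -0.995]]
force: [-8.5, -1.2, 4.9]
width: 19.8
grip_force: 4.4
```

Request:
{"op": "servo_tool", "data": {
  "motion": "20 1 0 0 0 0 0; 20 0 0 0 0 0 0"
}}

```text
time: 12.35
ee_pos: [609.7, -41.9, 15.7]
ee_rot: [[0.995, -0.008, 0.1], [-0.008, -1.0, -0.001], [0.1, -0.0, -0.995]]
force: [-8.4, -1.5, 4.9]
width: 19.9
grip_force: 4.7
```

Request:
{"op": "servo_tool", "data": {
  "motion": "20 1.2 0 0 0 0 0; 20 0 0 0 0 0 0"
}}

```text
time: 12.6
ee_pos: [609.7, -41.9, 15.7]
ee_rot: [[0.995, -0.008, 0.098], [-0.008, -1.0, -0.0], [0.098, -0.0, -0.995]]
force: [-11.9, -2.8, 7.4]
width: 20.1
grip_force: 6.0
```

Firm stop at 12 N. Back off and check.

Request:
{"op": "servo_tool", "data": {
  "motion": "20 -3 0 -0.3 0 0 0; 20 -5 0 -0.5 0 0 0; 20 -15 0 -1.5 0 0 0; 20 -25 0 -2.5 0 0 0; 20 0 0 -40 0 0 0; 20 -20 0 -40 0 0 0; 20 -40 0 -30 0 0 0; 20 -40 0 -10 0 0 0"
}}

```text
time: 13.6
ee_pos: [453.3, -40.9, 126.6]
ee_rot: [[0.994, -0.008, 0.109], [-0.008, -1.0, -0.002], [0.109, 0.001, -0.994]]
force: [-0.2, -0.1, 0.6]
width: 20.0
grip_force: 0.0
```

Request:
{"op": "servo_tool", "data": {
  "motion": "20 -45 0 -15 0 0 0; 20 -30 0 -10 0 0 0; 20 0 0 0 0 0 0"
}}

```text
time: 13.98
ee_pos: [373.6, -39.5, 141.9]
ee_rot: [[0.994, -0.009, 0.105], [-0.009, -1.0, -0.001], [0.105, 0.0, -0.994]]
force: [-0.0, -0.2, -0.1]
width: 20.2
grip_force: 0.0
```

```bash
python3 - <<'E'
from fit import *
s=env.capture("scene");t=env.capture("top")
a=cv2.resize(s["pixels"][160:310,220:400],(480,400),interpolation=cv2.INTER_CUBIC)
b=cv2.resize(t["pixels"][140:240,270:440],None,fx=4.5,fy=4.5,interpolation=cv2.INTER_CUBIC)
cv2.imwrite("pics/s9.png",cv2.resize(s["pixels"][160:300,220:400],None,fx=4.4,fy=4.2,interpolation=cv2.INTER_CUBIC));cv2.imwrite("pics/t9.png",b);print(env.sense()["ee_pos"])
E
```

```text
[377.02 -40.35 142.21]
```

View pics/s9.png

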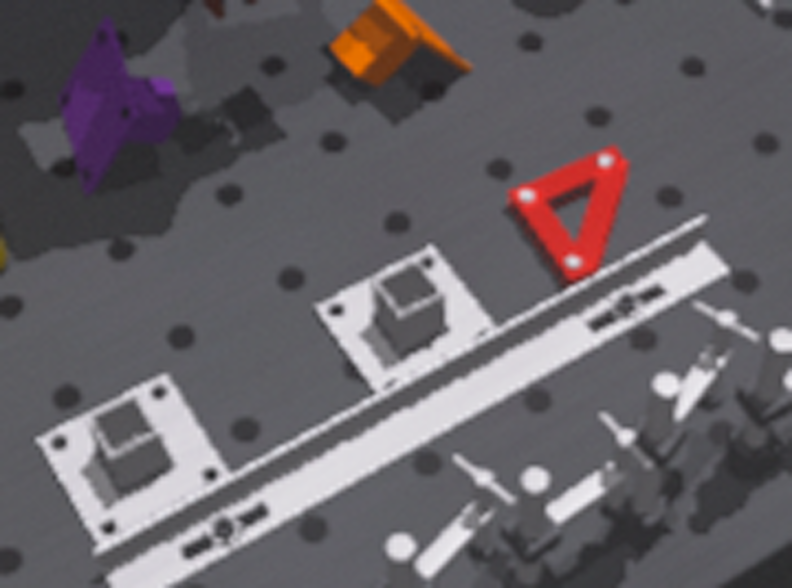

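View pics/t9.png

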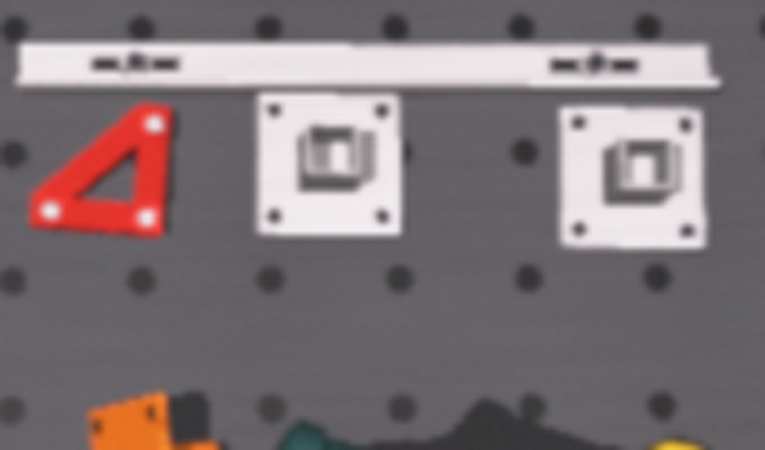

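The shoe stands upright and flush: top crop edge (258..402, 94) is parallel to the fence, and the scene view shows the fence lip covering its front edge. Everything else is where it was.

```bash
python3 -c "
from plant import env
print(env.sign_off())"
```

```text
the job is handed in; nothing more can be done
None
```

I tipped the shoe upright onto its plate and pushed it to a firm stop, flush along the fence, without gripping it. The pictures show nothing else moved, and I handed the job in at about 14 s.

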